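# Clamp a stone slab with a crank key

## Task

Take the loose crank key, push its square socket fully down over the square shaft end of the stone vise, and wind it clockwise (seen from above) without letting it slip off, until the yellow jaw has pushed the green slab up against the steel backplate of the blue fixed jaw and holds it snugly between them. The stone is brittle, so feel for the nip and stop there: held, but not squeezed hard. Leave the crank seated on the shaft, do not touch the slab or the yellow jaw with the robot, and leave the loupe, the jar and the stone tray where they are.

Things in the scene. Friction and masses are not known exactly. Their poses are not given: they have to be found in the camera images.
- vise: Blue vise, fixed. Base 120 (x) x 330 (y) mm, its top (the bed) 30 mm up; origin under its centre on the table, z up. Jaws close along y. Blue fixed jaw at the -y end, 76 mm high; before it a steel backplate on brass screws, set anew each time and not measured: its clamping face lies anywhere from y = -111 to -104 mm. Gearbox tower 50 x 50 mm, 81 mm high, at x = -85 mm, y = 0.
- shaft_seat (a point): Centre of the steel collar (radius 16 mm) on the gearbox where the crank hub's underside rests when fully home, 85 mm above the table, on the shaft axis (z up). Its frame turns with the shaft: x and y are square to the flats of the 14 mm square shaft end, which stands 30 mm up from here. Clockwise from above closes the jaw, 40 mm a turn.
- shaft_end (a point): Centre of the flat top of the square shaft end, 30 mm above shaft_seat; same axes. The drive turns with a steady friction of about 0.1 N m (2 N at the crank's grip), stays where it is left, and stiffens sharply as the slab is nipped: each 10 N on the stone adds 0.064 N m (1.3 N at the grip).
- jaw: Yellow moving jaw, 86 mm wide (x), 46 mm high, 36 mm thick, on the bed. Origin at the foot of its clamping face, which looks to the vise's -y; axes as the vise's. It moves only along the vise's y, from y = +58 to +48 mm at the start, and must go 3 to 3.5 turns before the slab is nipped.
- slab: Green banded stone slab, loose on the vise bed between the jaws and not quite square to them: 64 (x) x 30 (y) x 46 mm high, about 0.22 kg; origin under its centre, z up. The 30 mm is clamped; the jaw slides the slab along and squares it up. Brittle: it bears at most 90 N from the jaw; 10 to 30 N holds it well.
- crank: Loose steel crank key, 0.32 kg, socket down on the table. Origin: centre of the hub's underside, z up. Hub 30 x 30 x 36 mm high, flats along x and y, square through hole 15.5 mm, fits the shaft in any of four quarter turns with some play. Arm along +x, 16 mm wide, 15 to 25 mm up; counterweight radius 16 mm at x = -45 mm, 18 to 32 mm up. The hub's +y and -y flats can be gripped.
- grip (a point): Middle of the crank's red upright grip: a round sleeve 18 mm across at x = +50 mm in the crank's frame, 28 to 74 mm above the hub's underside (this point: 51 mm). It spins freely on its pin, so a gripper can hold it and go round in a circle without turning. Axes as the crank's.
- loupe: Bystander: brass loupe, 52 mm across, 36 mm high, loose; origin under its centre. It and the crank may trade places.
- jar: Bystander: amber jar with white cap, 54 mm across, 75 mm high, loose; origin under its centre.
- stone_tray: Bystander: wooden tray of polished stones, 100 x 130 x 22 mm, loose; origin under its centre.
Things that resemble listed ones, but are neither listed nor needed, are in the scene too. What is shaped like the crank but pink or turquoise is not meant.

How it is judged (in metres and radians):
On the way, in this order (a step that is already met when the one before it is completed fails the run):
1. the crank sits fully home on the shaft end, with the jaw not yet wound more than 18 mm past the farthest start (horizontal distance between crank and shaft_seat below 0.004 m and z of crank in the frame of shaft_seat below 0.004 m and angle between crank's own z axis and vertical below 0.12 rad and y of jaw in the frame of vise above 0.03 m), for 0.2 s.
2. the jaw is wound at least half way in with the crank still home (horizontal distance between crank and shaft_seat below 0.004 m and z of crank in the frame of shaft_seat below 0.004 m and angle between crank's own z axis and vertical below 0.12 rad and y of jaw in the frame of vise below -0.03 m), for 0.05 s.
3. the slab is nipped with more than 6 N (horizontal distance between crank and shaft_seat below 0.004 m and z of crank in the frame of shaft_seat below 0.004 m and angle between crank's own z axis and vertical below 0.12 rad and y of slab in the frame of vise below -0.087 m and contact force between jaw and slab above 6 N), for 0.1 s.
At the end, for the whole second after the job is handed in: The slab stands upright on the bed, square to the jaws within 0.05 rad and at rest, its centre beyond y = -87 mm in the vise's frame (against the backplate), held by the moving jaw with more than 6 N; the crank is at rest on the shaft, its hub within 4 mm of the collar and of the shaft axis (all of step 3 and angle between the y axis of slab and the y axis of vise, either way round below 0.05 rad and angle between slab's own z axis and vertical below 0.06 rad and linear speed of slab below 0.01 m/s and linear speed of crank below 0.02 m/s); the robot touches nothing.
It fails at once if the moving jaw squeezes the slab with more than 90 N (contact force between jaw and slab above 90 N).
It fails at once if the crank slips off the shaft (rises more than 12 mm) once the jaw is under way (y of jaw in the frame of vise below 0.02 m and z of crank in the frame of shaft_seat above 0.012 m).
It fails at once if the robot touches the slab or the moving jaw (contact force between any of the arm, the fingers and slab above 0.5 N or contact force between any of the arm, the fingers and jaw above 0.5 N).
It fails at once if the loupe, the jar or the stone tray is shifted by more than 20 mm (distance of any of loupe, jar, stone_tray from where it was at the start of the episode above 0.02 m).
It also fails if it takes over 72 s, if anything falls off the work surface, if the arm or the gripper's body presses on something with over 40 N, if the wrist force passes 120 N, or if a joint passes its speed limit or range.

## Robot

A 6-joint arm with a two-finger parallel gripper is mounted at the origin on the work surface. World frame = base frame: x ahead of the robot, y to its left, z up, the work surface at z = 0. Lengths are in m, angles in degrees, forces in N, time in s.
With the tool pointing down it reaches from about 0.425 to 0.925 m from the base axis. Payload 12.5 kg.
Tool frame: the origin (TCP) lies between the finger pads; the fingertips stand 19 mm ahead of it and the grasp point (between the pads) is the TCP; z points along the fingers, y is the line along which they close (so a half turn about z gives the same grasp; the last joint's range is limited). The gripper opens to 85 mm and grips with 20 to 120 N. Pads are 22 mm wide; open, the fingers measure 114 mm over their backs; the gripper's body (76 mm by 85 mm) begins 54 mm behind the grasp point. The pads swing forward as they close: fully open they stand 13 mm farther back than shut.
Start: joints at [63.564, 28.126, 89.318, -0, 62.55, -6.05], TCP at [0.218, 0.586, 0.25] pointing down, gripper open.
Joint ranges: [-177.58, 177.58], [-47.91, 125.51], [2.72, 160], [-65.01, 245.01], [3.68, 167.84], [-153.87, 153.87]. Speed limits (degrees/s): [127.2, 127.2, 159.86, 180, 180, 180].

## Interface

Orientations are given as a 3x3 rotation matrix whose columns are the frame's x, y, z axes.
In Python, from workcell import bot gives the robot as it stands. The module is installed in compiled form; this text tells all that it offers.
- The arm moves only by the tool jog_arm, never from a script. Its argument "commands" is a list of rows, each a list of 5 numbers: the finger opening in m, from 0 to 0.0854, then the shift along the tool's x, y, z in m, then the turn about the tool's z in degrees. A call has 1 to 8 rows; each row shifts and turns the commanded pose from where the row before left it, along the tool's axes as they then stand; what a row does not reach is not made up. A row lasts 1/12 s, in which the tool goes at most 41.7 mm and 7.16 degrees, less where a joint would pass 70% of its speed; a pose out of reach is approached as far as the arm can. A call is refused whole if a number of a shift passes 0.0417 or a number of a turn 7.16, either way. A call with a gripper value outside its range is refused whole. The fingers move at their own pace and stop on an object; "force" is the grip in N (left out, the last holds). Time passes only in rows, so rows that do not move let the fingers close. It gives the time, the measured TCP pose, the force, the opening and the grip force at its end, in the units of the state.
- bot.state(): the state, without advancing time (a new reading comes with each control period).
- bot.grab_frame(name): name is "side" or "top"; returns a dict with "color" (384x512x3 uint8, red, green, blue), "depth" (384x512 float32, m along the optical axis (not along the pixel's ray), 0 where there is no reading), "fx", "fy", "cx", "cy" (pixels), "T" (4x4, takes a point from camera to world coordinates). Camera axes: x right, y down, z forward; pixel columns grow to the right and rows downward; lengths in m; the calibration is good to about 2 mm. A picture is of the moment at which its call begins.
- bot.job_done(): hands the job in; it is judged then, once.
The state is a dict: "time_s": time; "q": joint angles; "joint_vel": joint speeds; "effort": joint torques, N m; "eef_pos": TCP position; "eef_rot": TCP orientation; "contact_force": force on the tool from outside, world axes, zero at the start; "wrist_torque": the same for the moment, N m; "finger_gap": opening from 0.0 (shut) to 1.0 (fully open); "finger_force": force on a finger pad.
Only numpy, scipy, OpenCV 4.12 (cv2) and the standard library are available. Lean on these libraries where they do the work, as an engineer would, in place of code of your own. Each camera call takes 0.05 s, during which the arm holds its last target. There are 200 camera calls.

## Working session

There is one attempt and no reset: what is moved stays moved. The work goes in short steps, Python scripts to look and compute and a tool call to move; the robot and the scene stay as the last step left them, time stands still between calls to the robot, and variables do not carry over. Pictures are saved under pics/ and viewed, at most 11 in all, crops included, and the job is handed in when it is done.

Besides the shell and the picture viewer there is one more tool, called after ">>>" as a command line: name --pt "numbers of a row" for each row, then --argument value for the rest. jog_arm: Moves the arm, as the interface text tells. Its arguments: {"type":"object","properties":{"commands":{"type":"array","items":{"type":"array","items":{"type":"number"}}},"force":{"type":"number"}},"required":["commands"]}

```bash
mkdir -p pics; python3 - <<'E'
from workcell import bot
import cv2,numpy as np,pickle
s=bot.state();print({k:np.round(v,3).tolist() for k,v in s.items()})
for n in("top","side"):
    f=bot.grab_frame(n);pickle.dump(f,open(f"{n}0.pkl","wb"))
    cv2.imwrite(f"pics/{n}0.png",cv2.resize(f["color"][:,:,::-1],(800,600),interpolation=cv2.INTER_CUBIC))
    print(n,f["fx"],f["fy"],f["cx"],f["cy"],np.round(f["T"],3).tolist())
E
```

```text
{'time_s': 0.0, 'q': [63.563, 28.166, 89.35, 0.001, 62.549, -6.049], 'joint_vel': [-0.004, -0.094, -0.027, 0.041, -0.079, 0.068], 'effort': [0.002, -61.845, -26.159, -0.0, 0.004, -0.0], 'eef_pos': [0.218, 0.586, 0.25], 'eef_rot': [[-0.937, 0.348, -0.001], [0.348, 0.937, -0.001], [0.0, -0.001, -1.0]], 'contact_force': [-0.522, -0.091, 0.107], 'wrist_torque': [-0.005, 0.03, -0.027], 'finger_force': 0.0, 'finger_gap': 1.0}
top 360.78074296043525 360.78074296043525 251.92365344491256 187.26634310400482 [[-0.028, -0.986, 0.165, 0.344], [-1.0, 0.03, 0.01, 0.027], [-0.015, -0.165, -0.986, 1.137], [0.0, 0.0, 0.0, 1.0]]
side 424.7356660899706 424.7356660899706 260.16731075679206 195.7538794535579 [[0.942, -0.19, 0.277, 0.189], [-0.336, -0.537, 0.774, -0.872], [0.002, -0.822, -0.569, 0.784], [0.0, 0.0, 0.0, 1.0]]
```

View pics/top0.png

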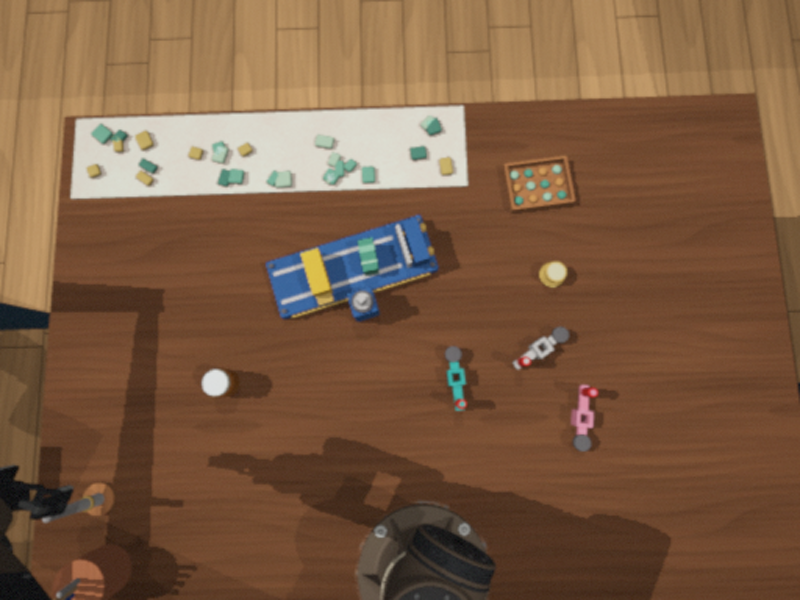

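View pics/side0.png

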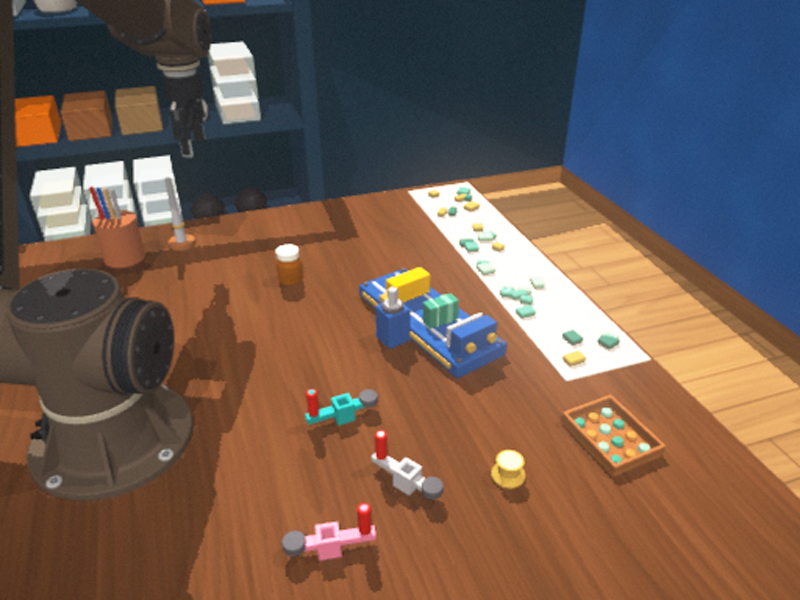

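The steel/grey crank with red grip at (542,347) in the top view fits. The turquoise one (457,378) and the pink one (584,418) are decoys because of their colour. I'll confirm this in an enlarged crop and measure.

```bash
cat > h.py <<'E'
import numpy as np,cv2,pickle
def ray(f,u,v,z):
    T=f["T"];d=T[:3,:3]@np.array([(u-f["cx"])/f["fx"],(v-f["cy"])/f["fy"],1.]);o=T[:3,3]
    return o+d*(z-o[2])/d[2]
def proj(f,p):
    T=f["T"];c=T[:3,:3].T@(np.asarray(p)-T[:3,3]);return np.array([f["fx"]*c[0]/c[2]+f["cx"],f["fy"]*c[1]/c[2]+f["cy"]])
def blobs(m,amin=6):
    n,l,s,c=cv2.connectedComponentsWithStats(m.astype(np.uint8));return [(c[i].round(2),s[i,4],l==i) for i in range(1,n) if s[i,4]>=amin]
E
python3 - <<'E'
from h import *
F={n:pickle.load(open(n+"0.pkl","rb")) for n in("top","side")}
f=F["top"];s=F["side"]
crops=[cv2.resize(f["color"][195:285,280:400],(400,300),interpolation=cv2.INTER_CUBIC),cv2.resize(s["color"][270:330,220:300],(400,300),interpolation=cv2.INTER_CUBIC),
cv2.resize(f["color"][130:211,165:285],(400,300),interpolation=cv2.INTER_CUBIC),cv2.resize(s["color"][165:240,220:330],(400,300),interpolation=cv2.INTER_CUBIC)]
cv2.imwrite("pics/crop.png",np.vstack([np.hstack(crops[:2]),np.hstack(crops[2:])])[:,:,::-1])
for n,f in F.items():
    h=cv2.cvtColor(f["color"],cv2.COLOR_RGB2HSV).astype(int);H,S,V=h[...,0],h[...,1],h[...,2]
    ms=dict(red=((H<6)|(H>174))&(S>170)&(V>110),grey=(S<45)&(V>110),yellow=(H>20)&(H<32)&(S>150)&(V>120),blue=(H>105)&(H<120)&(S>140)&(V>70),green=(H>65)&(H<90)&(S>70)&(V>60))
    for k,m in ms.items():
        for c,a,l in blobs(m,12):
            if n=="top" and not(150<c[0]<400 and 125<c[1]<300): continue
            if n=="side" and not(170<c[0]<360 and 160<c[1]<370): continue
            ys,xs=np.nonzero(l);r=cv2.minAreaRect(np.c_[xs,ys].astype(np.float32))
            d=f["depth"][l];print(n,k,c,a,"rect",np.round(r[0],1),np.round(r[1],1),round(r[2],1),"z.02",ray(f,*c,.02).round(3))
E
```

```text
top red [376.62 251.15] 26 rect [377.5 251.5] [8.5 5.7] 45.0 z.02 [ 0.323 -0.334  0.02 ]
top grey [349.76 125.33] 21 rect [349.8 125.4] [4.5 4.5] 26.6 z.02 [ 0.723 -0.282  0.02 ]
top grey [257.82 156.42] 106 rect [257.9 156.7] [27.2  4.1] 72.5 z.02 [0.63  0.017 0.02 ]
top grey [244.41 153.49] 37 rect [244.5 153.4] [ 2.8 12. ] 71.6 z.02 [0.641 0.059 0.02 ]
top grey [217.85 161.74] 65 rect [217.7 161.7] [ 2.7 23.7] 72.9 z.02 [0.616 0.144 0.02 ]
top grey [184.32 172.1 ] 59 rect [184.  171.6] [ 4.1 19.8] 74.5 z.02 [0.586 0.251 0.02 ]
top grey [249.08 171.48] 40 rect [249.  171.5] [ 2.6 14.8] 73.3 z.02 [0.582 0.046 0.02 ]
top grey [355.38 173.32] 53 rect [355.5 173.5] [7. 7.] 90.0 z.02 [ 0.565 -0.288  0.02 ]
top grey [223.99 179.37] 71 rect [224.7 179.1] [ 2.5 27.2] 71.6 z.02 [0.559 0.126 0.02 ]
top grey [189.5  190.07] 60 rect [189.4 190. ] [ 4.2 20.5] 66.4 z.02 [0.528 0.235 0.02 ]
top grey [231.02 192.15] 128 rect [231. 192.] [12. 12.] 0.0 z.02 [0.517 0.104 0.02 ]
top grey [346.03 222.25] 178 rect [346.1 222.3] [11.4 23.4] 53.1 z.02 [ 0.413 -0.248  0.02 ]
top grey [288.67 227.33] 18 rec
[... 3155 characters left out ...]
] 16 rect [295.7 201.7] [5.8 3.1] 33.7 z.02 [0.654 0.101 0.02 ]
side blue [279.66 219.96] 301 rect [279.6 222.4] [50.7 18.6] 29.3 z.02 [0.572 0.03  0.02 ]
side blue [301.64 209.34] 149 rect [302. 209.] [ 7.2 25.9] 63.4 z.02 [0.654 0.057 0.02 ]
side green [331.29 188.29] 55 rect [330.5 187.5] [19.   4.9] 17.1 z.02 [0.792 0.129 0.02 ]
side green [285.94 197.51] 202 rect [286.  197.1] [17.7 14.6] 76.0 z.02 [0.633 0.13  0.02 ]
side green [274.91 200.49] 134 rect [275.  200.5] [17.  8.] 90.0 z.02 [0.595 0.127 0.02 ]
side green [336.   198.43] 42 rect [335.8 198.6] [5.  9.3] 68.2 z.02 [0.779 0.073 0.02 ]
side green [216.15 262.05] 384 rect [213.6 263.1] [18.3 37. ] 71.6 z.02 [ 0.353 -0.079  0.02 ]
```

View pics/crop.png

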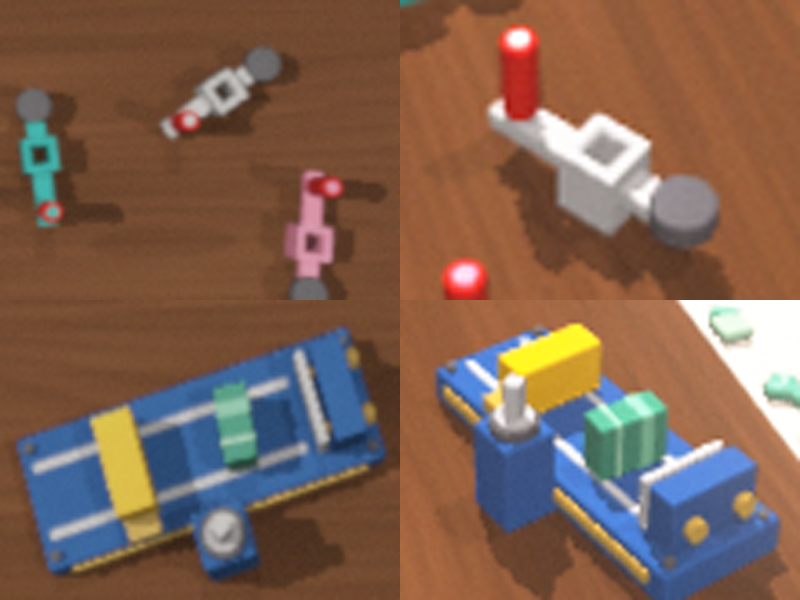

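The crop confirms the steel crank with the red grip: hub hole at top px (347,222), side px (260.6,299). The shaft sits on the grey collar at about top px (231,192).

```bash
python3 - <<'E'
from h import *
F={n:pickle.load(open(n+"0.pkl","rb")) for n in("top","side")}
f=F["top"];s=F["side"]
def cloud(f):
    v,u=np.mgrid[:384,:512];d=f["depth"];P=np.stack([(u-f["cx"])/f["fx"]*d,(v-f["cy"])/f["fy"]*d,d],-1);return P@f["T"][:3,:3].T+f["T"][:3,3]
# crank points
print("hub top",ray(f,347.2,222.3,.036).round(4),"side",ray(s,260.6,299,.036).round(4))
print("cw top",ray(f,358.9,214.2,.032).round(4),"grip top",ray(f,336.4,231.3,.074).round(4),"side",ray(s,243.8,278,.074).round(4))
for n,f_ in F.items():
    P=cloud(f_);P=P[f_["depth"]>0]
    a=P[np.hypot(P[:,0]-.50,P[:,1]-.10)<.05]
    t=a[a[:,2]>.1];print(n,"shaft pts z>.1",len(t),t.mean(0).round(4) if len(t) else"",t.max(0) if len(t) else "")
    t=t[t[:,2]>.111];print(len(t),t.mean(0).round(4) if len(t) else"")
    c=a[(a[:,2]>.074)&(a[:,2]<.084)];print("tower",len(c),np.round(cv2.minAreaRect(c[:,:2].astype(np.float32))[0],4),cv2.minAreaRect(c[:,:2].astype(np.float32))[1:])
    b=P[(np.hypot(P[:,0]-.59,P[:,1]-.13)<.25)&(P[:,2]>.022)&(P[:,2]<.037)&(P[:,0]<.72)&(P[:,0]>.46)]
    r=cv2.minAreaRect(b[:,:2].astype(np.float32));print("bed",r)
    b=P[(np.hypot(P[:,0]-.41,P[:,1]+.24)<.035)&(P[:,2]>.031)&(P[:,2]<.042)];print("hubtop cloud",len(b),b.mean(0).round(4) if len(b) else "")
a=cv2.resize(f["color"][180:204,219:243],(400,400),interpolation=cv2.INTER_CUBIC);b=cv2.resize(s["color"][182:202,242:262],(400,400),interpolation=cv2.INTER_CUBIC)
cv2.imwrite("pics/shaft.png",np.hstack([a,b])[:,:,::-1])
E
```

```text
hub top [ 0.4116 -0.2478  0.036 ] side [ 0.4143 -0.2468  0.036 ]
cw top [ 0.4355 -0.2861  0.032 ] grip top [ 0.384  -0.2051  0.074 ] side [ 0.3876 -0.2068  0.074 ]
top shaft pts z>.1 28 [0.5053 0.0999 0.1143] [0.51500633 0.1090415  0.11908194]
25 [0.5056 0.1002 0.1149]
tower 140 [0.5056 0.0997] ((0.047808002680540085, 0.04830530658364296), 11.656449317932129)
bed ((0.5636425614356995, 0.11660691350698471), (0.17113780975341797, 0.32985472679138184), 15.858290672302246)
hubtop cloud 82 [ 0.412  -0.2454  0.0358]
side shaft pts z>.1 44 [0.5075 0.0963 0.1102] [0.5188244  0.10721996 0.11700833]
24 [0.5077 0.0977 0.1142]
tower 99 [0.5061 0.0954] ((0.04648185148835182, 0.05115016922354698), 29.927200317382812)
bed ((0.5648187398910522, 0.11477412283420563), (0.17202994227409363, 0.33163902163505554), 15.94542407989502)
hubtop cloud 136 [ 0.4132 -0.246   0.035 ]
```

View pics/shaft.png

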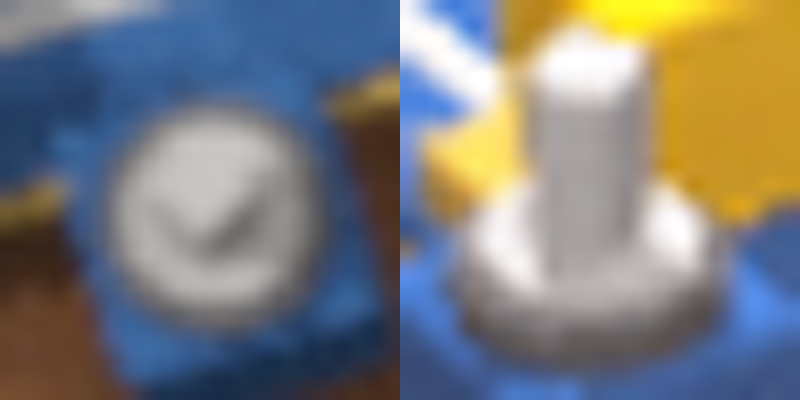

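The shaft end shows as a square turned to roughly 50-60° (left: corner at (205,245); right: shaft 115 px wide ×1/20). Hub is at (0.413,-0.247) yaw 123°, and the shaft at (0.506,0.099). Moving now: I'll turn so the fingers close along 33°, then travel.

>>> jog_arm --pt "0.085 0 0 0 6.1" --pt "0.085 0 0 0 6.1" --pt "0.085 0 0 0 6.1" --pt "0.085 0 0 0 6.1" --pt "0.085 0 0 0 6.1" --pt "0.085 0 0 0 6.1" --pt "0.085 -0.0406 0.0064 0 0" --pt "0.085 -0.0406 0.0064 0 0" --force 60

```text
time_s: 0.77
eef_pos: [0.272, 0.5247, 0.2496]
eef_rot: [[-0.547, 0.837, -0.0], [0.837, 0.547, -0.001], [-0.0, -0.001, -1.0]]
contact_force: [0.6, 0.2, 0.1]
finger_gap: 0.992
finger_force: 0.0
```

>>> jog_arm --pt "0.085 -0.0406 0.0064 0 0" --pt "0.085 -0.0406 0.0064 0 0" --pt "0.085 -0.0406 0.0064 0 0" --pt "0.085 -0.0406 0.0064 0 0" --pt "0.085 -0.0406 0.0064 0 0" --pt "0.085 -0.0406 0.0064 0 0" --pt "0.085 -0.0406 0.0064 0 0" --pt "0.085 -0.0406 0.0064 0 0"

```text
time_s: 1.43
eef_pos: [0.4935, 0.2785, 0.2502]
eef_rot: [[-0.545, 0.839, -0.0], [0.839, 0.545, -0.0], [0.0, -0.0, -1.0]]
contact_force: [0.7, 0.8, 0.3]
finger_gap: 0.993
finger_force: 0.0
```

>>> jog_arm --pt "0.085 -0.0406 0.0064 0 0" --pt "0.085 -0.0276 -0.0278 0 0" --pt "0.085 -0.0276 -0.0278 0 0" --pt "0.085 -0.0276 -0.0278 0 0" --pt "0.085 -0.0276 -0.0278 0 0" --pt "0.085 -0.0276 -0.0278 0 0" --pt "0.085 -0.0276 -0.0278 0 0" --pt "0.085 -0.0276 -0.0278 0 0"

```text
time_s: 2.1
eef_pos: [0.4613, -0.0199, 0.2502]
eef_rot: [[-0.545, 0.838, -0.0], [0.838, 0.545, 0.0], [0.0, -0.0, -1.0]]
contact_force: [0.5, -0.5, 0.4]
finger_gap: 0.995
finger_force: 0.0
```

>>> jog_arm --pt "0.085 -0.0276 -0.0278 0 0" --pt "0.085 -0.0276 -0.0278 0 0" --pt "0.085 -0.0276 -0.0278 0 0" --pt "0.085 -0.0276 -0.0278 0 0" --pt "0.085 -0.0276 -0.0278 0 0" --pt "0.085 -0.0276 -0.0278 0 0" --pt "0.085 0 0 0 0"

```text
time_s: 2.68
eef_pos: [0.4114, -0.2533, 0.25]
eef_rot: [[-0.541, 0.841, 0.0], [0.841, 0.541, -0.001], [-0.001, -0.0, -1.0]]
contact_force: [-1.1, 0.8, 0.0]
finger_gap: 0.993
finger_force: 0.0
```

>>> jog_arm --pt "0.085 0 0 0.03 0" --pt "0.085 0 0 0.04 0" --pt "0.085 0 0 0.04 0" --pt "0.085 0 0 0.04 0" --pt "0.085 0 0 0.03 0" --pt "0.085 0 0 0.01 0" --pt "0.085 0 0 0 0"

```text
time_s: 3.27
eef_pos: [0.4118, -0.2473, 0.0584]
eef_rot: [[-0.545, 0.838, -0.004], [0.838, 0.545, 0.003], [0.004, -0.001, -1.0]]
contact_force: [-0.2, -0.5, 0.9]
finger_gap: 0.992
finger_force: 0.0
```

>>> jog_arm --pt "0.085 0 0 0.02 0" --pt "0.085 0 0 0.016 0" --pt "0.085 0 0 0 0" --pt "0.028 0 0 0 0" --pt "0.028 0 0 0 0" --pt "0.028 0 0 0 0" --pt "0.028 0 0 0 0" --pt "0.028 0 0 0 0" --force 60

```text
time_s: 3.93
eef_pos: [0.4129, -0.2483, 0.0254]
eef_rot: [[-0.545, 0.838, 0.001], [0.838, 0.545, -0.001], [-0.002, 0.001, -1.0]]
contact_force: [-1.0, 1.6, 16.7]
finger_gap: 0.342
finger_force: 56.3
```

>>> jog_arm --pt "0.02 0 0 0 0" --pt "0.02 0 0 0 0" --pt "0.02 0 0 0 0" --pt "0.02 0 0 0 0" --pt "0.02 0 0 0 0" --pt "0.02 0 0 0 0" --force 80

```text
time_s: 4.43
eef_pos: [0.4129, -0.2483, 0.0255]
eef_rot: [[-0.545, 0.838, 0.002], [0.838, 0.545, -0.001], [-0.002, 0.001, -1.0]]
contact_force: [-1.2, 0.8, 12.5]
finger_gap: 0.338
finger_force: 78.0
```

>>> jog_arm --pt "0.02 0 0 -0.01 0" --pt "0.02 0 0 -0.03 0" --pt "0.02 0 0 -0.04 0" --pt "0.02 0 0 -0.04 0" --pt "0.02 0 0 -0.04 0" --pt "0.02 0 0 -0.03 0" --pt "0.02 0 0 0 0" --pt "0.02 0 0 0 0"

```text
time_s: 5.1
eef_pos: [0.4125, -0.248, 0.2159]
eef_rot: [[-0.545, 0.839, 0.003], [0.839, 0.545, -0.002], [-0.003, 0.001, -1.0]]
contact_force: [-0.9, -0.0, -3.9]
finger_gap: 0.336
finger_force: 80.2
```

```bash
python3 - <<'E'
from workcell import bot
from h import *
st=bot.state();print(st["eef_pos"],st["finger_gap"],st["contact_force"])
out=[]
for n in("top","side"):
    f=bot.grab_frame(n);pickle.dump(f,open(f"{n}1.pkl","wb"))
    u,v=proj(f,np.array(st["eef_pos"])).astype(int);print(n,u,v)
    out.append(cv2.resize(f["color"][v-40:v+40,u-40:u+40],(400,400),interpolation=cv2.INTER_CUBIC))
cv2.imwrite("pics/held.png",np.hstack(out)[:,:,::-1])
E
```

```text
[ 0.41246467 -0.24797227  0.21586794] 0.33565810094171844 [-0.89939226 -0.02746467 -3.93187615]
top 364 217
side 260 239
```

View pics/held.png

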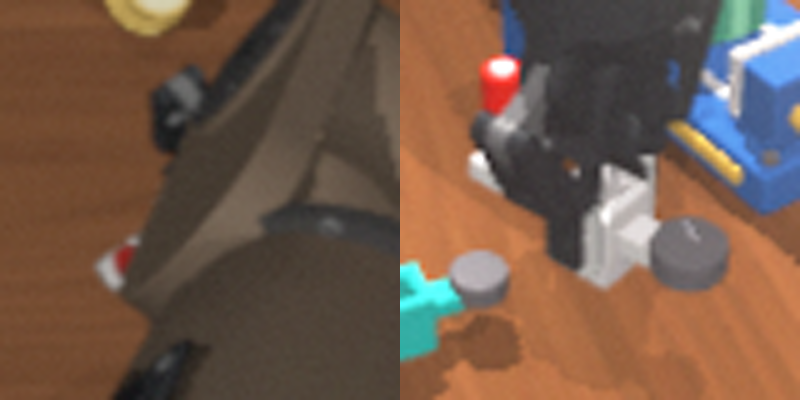

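The crank is held upright with the finger tips about level with or just above its underside (tip px (580,277), hub corner (600,287)). Now carrying it over to the shaft.

>>> jog_arm --pt "0.02 0.0267 0.0297 0 0" --pt "0.02 0.0267 0.0297 0 0" --pt "0.02 0.0267 0.0297 0 0" --pt "0.02 0.0267 0.0297 0 0" --pt "0.02 0.0267 0.0297 0 0" --pt "0.02 0.0267 0.0297 0 0" --pt "0.02 0.0267 0.0297 0 0" --pt "0.02 0.0267 0.0297 0 0"

```text
time_s: 5.87
eef_pos: [0.4948, 0.0626, 0.2124]
eef_rot: [[-0.545, 0.839, -0.004], [0.839, 0.545, 0.0], [0.002, -0.003, -1.0]]
contact_force: [2.1, -0.7, -3.3]
finger_gap: 0.337
finger_force: 80.1
```

>>> jog_arm --pt "0.02 0.0267 0.0297 0 0" --pt "0.02 0 0 0 -5.5" --pt "0.02 0 0 0 -5.5" --pt "0.02 0 0 0 -5.5" --pt "0.02 0 0 0.01 -5.5" --pt "0.02 0 0 0.02 0" --pt "0.02 0 0 0 0" --pt "0.02 0 0 0 0"

```text
time_s: 6.53
eef_pos: [0.5049, 0.099, 0.1825]
eef_rot: [[-0.819, 0.574, -0.005], [0.574, 0.819, -0.0], [0.004, -0.003, -1.0]]
contact_force: [0.8, -0.5, -3.3]
finger_gap: 0.336
finger_force: 80.2
```

```bash
python3 - <<'E'
from workcell import bot
from h import *
st=bot.state();print(st["eef_pos"],np.round(st["eef_rot"],3).tolist(),st["contact_force"])
F={n:pickle.load(open(n+"0.pkl","rb")) for n in("top","side")}
for n,cs in dict(side=[(580,22),(533,75),(600,108),(650,60)],top=[(210,140),(150,205),(205,245),(265,185)]).items():
    f=F[n];pts=[]
    for X,Y in cs:
        u,v=((X-400)/20+241.5,Y/20+181.5) if n=="side" else (X/16.667+218.5,Y/16.667+179.5)
        pts.append(ray(f,u,v,.115)[:2])
    P=np.array(pts);d=np.roll(P,-1,0)-P;print(n,"c",P.mean(0).round(4),"edge len",np.linalg.norm(d,axis=1).round(4),"ang",(np.degrees(np.arctan2(d[:,1],d[:,0]))%90).round(0))
out=[]
for n in("top","side"):
    f=bot.grab_frame(n);pickle.dump(f,open(f"{n}2.pkl","wb"))
    u,v=proj(f,np.array([.506,.099,.12])).astype(int);print(n,u,v)
    out.append(cv2.resize(f["color"][v-40:v+40,u-40:u+40],(400,400),interpolation=cv2.INTER_CUBIC))
cv2.imwrite("pics/hover.png",np.hstack(out)[:,:,::-1])
E
```

```text
[0.50486268 0.09901517 0.18250744] [[-0.819, 0.574, -0.005], [0.574, 0.819, -0.0], [0.004, -0.003, -1.0]] [ 0.84101496 -0.46543914 -3.28016303]
side c [0.508  0.0978] edge len [0.0154 0.013  0.0143 0.0143] ang [46. 29. 41. 26.]
top c [0.5054 0.0977] edge len [0.0153 0.0118 0.0146 0.0124] ang [46. 52. 44. 49.]
top 230 190
side 250 183
```

View pics/hover.png

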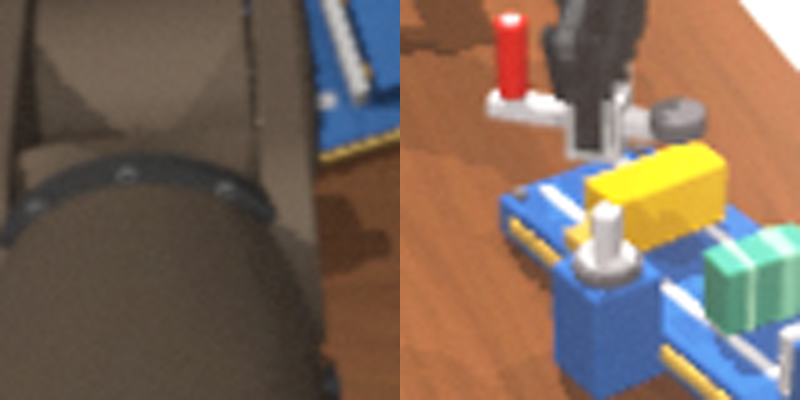

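```bash
python3 - <<'E'
from h import *
f=pickle.load(open("side2.pkl","rb"));c=f["color"];h=cv2.cvtColor(c,cv2.COLOR_RGB2HSV).astype(int);H,S,V=h[...,0],h[...,1],h[...,2]
u0,v0=210,143
for X in(.1,.157):print(proj(f,[.5078,.0978,X])-[u0,v0])
m=((H<6)|(H>174))&(S>150)&(V>100)
for b,a,l in blobs(m,30):
    ys,xs=np.nonzero(l)
    if 200<b[0]<240 and b[1]<175:
        print("red",b,a,xs.min(),xs.max(),ys.min(),ys.max())
        # sleeve mid axis: z=under+51
        p=ray(f,b[0],b[1],.157+.051);print("grip",p.round(4))
        g=p
# counterweight ellipse crop
print("cw V"); print(V[158:174,256:274])
print("hub/bottom"); print(V[166:178,240:260])
E
```

```text
[41.01492264 46.15912585]
[40.80623938 29.33534318]
red [231.79 154.46] 89 229 235 146 162
grip [0.4623 0.1259 0.208 ]
cw V
[[166 168 167 178 186 186 189 191 186 182 185 190 191 192 194 194 196 191]
 [178 171 168 168 179 187 189 192 189 184 183 187 189 191 192 195 197 194]
 [179 171 173 168 176 189 191 191 191 185 186 182 189 193 192 193 197 196]
 [170 175 176 173 176 189 191 190 193 191 186 186 188 191 195 197 193 195]
 [167 174 175 175 173 180 182 167 165 158 169 186 186 189 192 194 195 196]
 [170 175 177 174 169 151 143 134 135 145 172 177 179 179 186 195 196 198]
 [206 204 193 175 142 130 128 131 131 149 178 180 179 179 177 180 196 195]
 [224 224 220 198 129 128 142 167 168 170 178 176 177 178 173 173 196 199]
 [226 226 223 190 125 126 133 155 180 180 177 178 179 170 155 167 194 197]
 [216 221 222 190 107 117 137 159 172 180 176 163 155 142 129 165 191 196]
 [204 209 208 184 115 109 119 131 135 137 135 129 125 121 124 160 193 193]
 [203 203 201 186 131 108 111 116 115 117 117 117 117 114 133 173 189 194]
 [184 197 196 191 155 116 112 117 116 119 117 117 114 122 156 187 190 193]
 
[... 556 characters left out ...]
 203 203
  201 186]
 [171 165 169 176 157  92  76  74  77  77 128 178 162 184 165 175 184 197
  196 191]
 [174 168 168 175 158  87  78  78  73  74 130 176 164 185 153 157 170 172
  175 180]
 [170 171 172 180 162 101  74  74  70  75 128 183 182 190 147 136 140 149
  145 153]
 [174 171 174 189 189 164 150 143 131 122 143 195 197 188 163 193 168 112
  118 167]
 [174 175 175 184 190 176 173 172 167 169 176 191 201 197 204 233 217 185
  231 252]
 [175 175 175 175 172 169 159 155 186 202 190 183 188 220 245 250 251 255
  255 255]
 [170 174 174 170 150 166 212 215 221 224 222 219 201 250 255 255 255 255
  255 255]
 [166 162 148 188 214 221 228 226 226 214 228 252 255 255 255 255 255 255
  255 255]]
```

```bash
python3 - <<'E'
from h import *
f=pickle.load(open("side2.pkl","rb"))
cw=ray(f,265.2,166.6,.157+.025);g=np.array([.4623,.1259,.2]);d=g-cw
print(cw,np.hypot(*d[:2]),np.degrees(np.arctan2(d[1],d[0])),cw+d*45/95)
E
```

```text
[0.54219694 0.07454714 0.182     ] 0.09497703616564059 147.2695768345163 [0.50435102 0.09887218 0.19052632]
```

>>> jog_arm --pt "0.02 -0.0022 0.0003 0.015 5" --pt "0.02 0 0 0.02 0" --pt "0.02 0 0 0.004 0" --pt "0.02 0 0 0.002 0" --pt "0.02 0 0 0.001 0" --pt "0.02 0 0 0.001 0" --pt "0.02 0 0 0.001 0" --pt "0.02 0 0 0 0"

```text
time_s: 7.3
eef_pos: [0.5079, 0.0981, 0.1408]
eef_rot: [[-0.766, 0.643, 0.001], [0.643, 0.766, 0.0], [-0.001, 0.001, -1.0]]
contact_force: [0.1, 1.1, -3.1]
finger_gap: 0.337
finger_force: 80.3
```

>>> jog_arm --pt "0.02 0 0 0 0" --pt "0.02 0 0 0.001 0" --pt "0.02 0 0 0.001 0" --pt "0.02 0 0 0.001 0" --pt "0.02 0 0 0 0"

```text
time_s: 7.72
eef_pos: [0.5082, 0.0982, 0.1392]
eef_rot: [[-0.766, 0.643, 0.003], [0.643, 0.766, 0.0], [-0.002, 0.002, -1.0]]
contact_force: [-4.8, -0.2, 19.9]
finger_gap: 0.338
finger_force: 83.9
```

```bash
python3 -c "
from workcell import bot
s=bot.state();print(s['wrist_torque'],s['contact_force'],s['eef_pos'],s['eef_rot'])"
```

```text
[0.04026378 0.83435755 0.00372449] [-4.78080159 -0.24427219 19.90477975] [0.508221   0.0981595  0.13915919] [[-7.66248940e-01  6.42538397e-01  2.64018481e-03]
 [ 6.42541161e-01  7.66251123e-01  2.70734529e-04]
 [-1.84908725e-03  1.90387746e-03 -9.99996478e-01]]
```

>>> jog_arm --pt "0.02 0.0008 -0.0006 0 0" --pt "0.02 0.0008 -0.0006 0 0" --pt "0.02 0 0 0 0"

```text
time_s: 7.97
eef_pos: [0.5077, 0.0982, 0.1395]
eef_rot: [[-0.766, 0.643, 0.007], [0.643, 0.766, 0.0], [-0.005, 0.004, -1.0]]
contact_force: [0.5, -1.9, 17.5]
finger_gap: 0.34
finger_force: 83.2
```

>>> jog_arm --pt "0.02 0 0 0 3" --pt "0.02 0 0 0 3" --pt "0.02 0 0 0 0"

```text
time_s: 8.22
eef_pos: [0.5072, 0.0985, 0.1395]
eef_rot: [[-0.693, 0.721, 0.005], [0.721, 0.693, 0.001], [-0.003, 0.004, -1.0]]
contact_force: [-1.4, 0.7, 19.3]
finger_gap: 0.34
finger_force: 83.5
```

>>> jog_arm --pt "0.02 -0.0007 0.0007 0 0" --pt "0.02 -0.0007 0.0007 0 0" --pt "0.02 -0.0007 0.0007 0 0" --pt "0.02 0 0 0 0"

```text
time_s: 8.55
eef_pos: [0.509, 0.0984, 0.1377]
eef_rot: [[-0.695, 0.719, 0.001], [0.719, 0.695, 0.0], [-0.001, 0.001, -1.0]]
contact_force: [0.6, 3.1, -0.8]
finger_gap: 0.337
finger_force: 80.8
```

>>> jog_arm --pt "0.02 0 0 0 -3" --pt "0.02 0 0 0 -3" --pt "0.02 0 0 0 0"

```text
time_s: 8.8
eef_pos: [0.5092, 0.0987, 0.1373]
eef_rot: [[-0.768, 0.64, 0.001], [0.64, 0.768, 0.001], [-0.0, 0.002, -1.0]]
contact_force: [1.1, 5.1, -0.9]
finger_gap: 0.336
finger_force: 80.7
```

```bash
python3 -c "
from workcell import bot
s=bot.state();print(s['wrist_torque'],s['contact_force'])"
```

```text
[ 0.96720549 -0.26996911 -0.06966095] [ 1.11389962  5.0912055  -0.85697057]
```

It dropped in. The side force points +y, so I'll ease that way while lowering.

>>> jog_arm --pt "0.02 0.0004 0.0005 0.001 0" --pt "0.02 0 0 0.002 0" --pt "0.02 0 0 0.002 0" --pt "0.02 0 0 0.002 0" --pt "0.02 0 0 0 0"

```text
time_s: 9.22
eef_pos: [0.5091, 0.0989, 0.1299]
eef_rot: [[-0.766, 0.643, 0.001], [0.643, 0.766, 0.0], [-0.0, 0.001, -1.0]]
contact_force: [4.4, 5.1, -3.2]
finger_gap: 0.338
finger_force: 80.7
```

>>> jog_arm --pt "0.02 0 0.0006 0.002 0" --pt "0.02 0 0 0.003 0" --pt "0.02 0 0 0.004 0" --pt "0.02 0 0 0.004 0" --pt "0.02 0 0 0.002 0" --pt "0.02 0 0 0 0"

```text
time_s: 9.72
eef_pos: [0.509, 0.0993, 0.1146]
eef_rot: [[-0.766, 0.643, -0.001], [0.643, 0.766, 0.0], [0.001, -0.0, -1.0]]
contact_force: [1.9, 2.1, -5.4]
finger_gap: 0.338
finger_force: 80.3
```

>>> jog_arm --pt "0.02 0 0.0003 0.002 0" --pt "0.02 0 0 0.0015 0" --pt "0.02 0 0 0.001 0" --pt "0.02 0 0 0.001 0" --pt "0.02 0 0 0.001 0" --pt "0.02 0 0 0 0"

```text
time_s: 10.22
eef_pos: [0.509, 0.0994, 0.1104]
eef_rot: [[-0.766, 0.642, 0.001], [0.642, 0.766, -0.0], [-0.0, 0.0, -1.0]]
contact_force: [-7.9, -0.9, 21.7]
finger_gap: 0.336
finger_force: 84.1
```

Contact at the expected seated height. Releasing, rising and moving to the grip.

>>> jog_arm --pt "0.085 0 0 0 0" --pt "0.085 0 0 0 0" --pt "0.085 0 0 0 0" --pt "0.085 0 0 0 0" --pt "0.085 0 0 0 0" --pt "0.085 0 0 -0.02 0" --pt "0.085 0 0 -0.035 0" --pt "0.085 0 0 -0.035 0" --force 40

```text
time_s: 10.88
eef_pos: [0.5087, 0.0994, 0.199]
eef_rot: [[-0.766, 0.643, -0.003], [0.643, 0.766, -0.0], [0.002, -0.002, -1.0]]
contact_force: [0.3, 0.0, 0.5]
finger_gap: 0.989
finger_force: 0.0
```

```bash
python3 - <<'E'
from workcell import bot
from h import *
st=bot.state();print(st["eef_pos"],st["contact_force"],st["finger_gap"])
f=bot.grab_frame("side");pickle.dump(f,open("side3.pkl","wb"))
h=cv2.cvtColor(f["color"],cv2.COLOR_RGB2HSV).astype(int);H,S,V=h[...,0],h[...,1],h[...,2]
m=((H<6)|(H>174))&(S>150)&(V>100)
for b,a,l in blobs(m,30):
    if 200<b[0]<290 and b[1]<220:print("grip",b,a,ray(f,*b,.136))
cv2.imwrite("pics/seated.png",cv2.resize(f["color"][143:223,200:320],(750,500),interpolation=cv2.INTER_CUBIC)[:,:,::-1])
E
```

```text
[0.50870876 0.09937276 0.19903585] [0.315335   0.0179678  0.54121855] 0.9892692480858764
grip [234.53 175.63] 79 [0.46861131 0.128725   0.136     ]
```

View pics/seated.png

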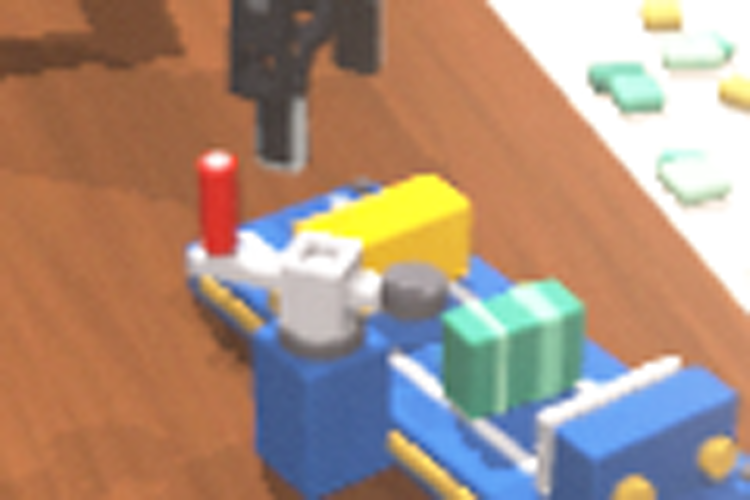

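The picture shows the hub sitting on the collar at (318,345), the shaft visible in the socket at (322,250), and the red grip at (218,200). Now going to the grip.

>>> jog_arm --pt "0.085 0.02 0 0 0" --pt "0.085 0.03 0 0 0" --pt "0.085 0 0 0 0" --pt "0.085 0 0 0.03 0" --pt "0.085 0 0 0.03 0" --pt "0.085 0 0 0 0" --pt "0.015 0 0 0 0" --pt "0.015 0 0 0 0" --force 30

```text
time_s: 11.6
eef_pos: [0.4715, 0.1316, 0.1397]
eef_rot: [[-0.766, 0.643, 0.001], [0.643, 0.766, 0.0], [-0.0, 0.0, -1.0]]
contact_force: [1.1, -0.4, 0.2]
finger_gap: 0.742
finger_force: 0.0
```

>>> jog_arm --pt "0.01 0 0 0 0" --pt "0.01 0 0 0 0" --pt "0.01 0 0 0 0" --pt "0.01 0 0 0 0" --pt "0.01 0 0 0 0"

```text
time_s: 12.02
eef_pos: [0.4711, 0.1317, 0.1394]
eef_rot: [[-0.766, 0.643, 0.001], [0.643, 0.766, 0.0], [-0.001, 0.001, -1.0]]
contact_force: [-1.0, 1.2, 5.2]
finger_gap: 0.201
finger_force: 29.6
```

>>> jog_arm --pt "0.01 -0.00096 0.00975 0 0" --pt "0.01 -0.00285 0.00938 0 0" --pt "0.01 -0.00462 0.00865 0 0" --pt "0.01 -0.00621 0.00758 0 0" --pt "0.01 -0.00758 0.00621 0 0" --pt "0.01 -0.00865 0.00462 0 0" --pt "0.01 -0.00938 0.00285 0 0" --pt "0.01 -0.00975 0.00096 0 0"

```text
time_s: 12.68
eef_pos: [0.5419, 0.138, 0.1392]
eef_rot: [[-0.767, 0.642, -0.0], [0.642, 0.767, 0.0], [0.0, 0.0, -1.0]]
contact_force: [-4.5, -1.2, 5.9]
finger_gap: 0.204
finger_force: 30.2
```

>>> jog_arm --pt "0.01 -0.00975 -0.00096 0 0" --pt "0.01 -0.00938 -0.00285 0 0" --pt "0.01 -0.00865 -0.00462 0 0" --pt "0.01 -0.00758 -0.00621 0 0" --pt "0.01 -0.00621 -0.00758 0 0" --pt "0.01 -0.00462 -0.00865 0 0" --pt "0.01 -0.00285 -0.00938 0 0" --pt "0.01 -0.00096 -0.00975 0 0"

```text
time_s: 13.35
eef_pos: [0.5482, 0.0671, 0.1393]
eef_rot: [[-0.766, 0.643, 0.002], [0.643, 0.766, 0.001], [-0.001, 0.002, -1.0]]
contact_force: [0.6, 4.0, 5.0]
finger_gap: 0.201
finger_force: 29.7
```

>>> jog_arm --pt "0.01 0.00096 -0.00975 0 0" --pt "0.01 0.00285 -0.00938 0 0" --pt "0.01 0.00462 -0.00865 0 0" --pt "0.01 0.00621 -0.00758 0 0" --pt "0.01 0.00758 -0.00621 0 0" --pt "0.01 0.00865 -0.00462 0 0" --pt "0.01 0.00938 -0.00285 0 0" --pt "0.01 0.00975 -0.00096 0 0"

```text
time_s: 14.02
eef_pos: [0.4773, 0.0608, 0.1394]
eef_rot: [[-0.766, 0.643, 0.002], [0.643, 0.766, -0.0], [-0.002, 0.001, -1.0]]
contact_force: [2.3, -0.4, 6.0]
finger_gap: 0.202
finger_force: 29.9
```

>>> jog_arm --pt "0.01 0.00975 0.00096 0 0" --pt "0.01 0.00938 0.00285 0 0" --pt "0.01 0.00865 0.00462 0 0" --pt "0.01 0.00758 0.00621 0 0" --pt "0.01 0.00621 0.00758 0 0" --pt "0.01 0.00462 0.00865 0 0" --pt "0.01 0.00285 0.00938 0 0" --pt "0.01 0.00096 0.00975 0 0"

```text
time_s: 14.68
eef_pos: [0.4711, 0.1321, 0.1393]
eef_rot: [[-0.767, 0.642, 0.001], [0.642, 0.767, -0.0], [-0.001, 0.0, -1.0]]
contact_force: [2.6, -5.2, 4.3]
finger_gap: 0.2
finger_force: 29.8
```

One full turn done cleanly; another follows.

>>> jog_arm --pt "0.01 -0.00096 0.00975 0 0" --pt "0.01 -0.00285 0.00938 0 0" --pt "0.01 -0.00462 0.00865 0 0" --pt "0.01 -0.00621 0.00758 0 0" --pt "0.01 -0.00758 0.00621 0 0" --pt "0.01 -0.00865 0.00462 0 0" --pt "0.01 -0.00938 0.00285 0 0" --pt "0.01 -0.00975 0.00096 0 0"

```text
time_s: 15.35
eef_pos: [0.5417, 0.138, 0.1392]
eef_rot: [[-0.767, 0.642, -0.0], [0.642, 0.767, 0.0], [0.0, 0.0, -1.0]]
contact_force: [-3.9, -0.2, 6.6]
finger_gap: 0.203
finger_force: 30.4
```

>>> jog_arm --pt "0.01 -0.00975 -0.00096 0 0" --pt "0.01 -0.00938 -0.00285 0 0" --pt "0.01 -0.00865 -0.00462 0 0" --pt "0.01 -0.00758 -0.00621 0 0" --pt "0.01 -0.00621 -0.00758 0 0" --pt "0.01 -0.00462 -0.00865 0 0" --pt "0.01 -0.00285 -0.00938 0 0" --pt "0.01 -0.00096 -0.00975 0 0"

```text
time_s: 16.02
eef_pos: [0.5482, 0.0671, 0.1393]
eef_rot: [[-0.766, 0.643, 0.002], [0.643, 0.766, 0.0], [-0.001, 0.001, -1.0]]
contact_force: [0.8, 2.9, 5.0]
finger_gap: 0.205
finger_force: 29.8
```

>>> jog_arm --pt "0.01 0.00096 -0.00975 0 0" --pt "0.01 0.00285 -0.00938 0 0" --pt "0.01 0.00462 -0.00865 0 0" --pt "0.01 0.00621 -0.00758 0 0" --pt "0.01 0.00758 -0.00621 0 0" --pt "0.01 0.00865 -0.00462 0 0" --pt "0.01 0.00938 -0.00285 0 0" --pt "0.01 0.00975 -0.00096 0 0"

```text
time_s: 16.68
eef_pos: [0.4773, 0.0608, 0.1394]
eef_rot: [[-0.766, 0.643, 0.002], [0.643, 0.766, -0.0], [-0.002, 0.001, -1.0]]
contact_force: [2.5, -1.6, 5.7]
finger_gap: 0.202
finger_force: 29.9
```

>>> jog_arm --pt "0.01 0.00975 0.00096 0 0" --pt "0.01 0.00938 0.00285 0 0" --pt "0.01 0.00865 0.00462 0 0" --pt "0.01 0.00758 0.00621 0 0" --pt "0.01 0.00621 0.00758 0 0" --pt "0.01 0.00462 0.00865 0 0" --pt "0.01 0.00285 0.00938 0 0" --pt "0.01 0.00096 0.00975 0 0"

```text
time_s: 17.35
eef_pos: [0.4711, 0.132, 0.1393]
eef_rot: [[-0.767, 0.642, 0.001], [0.642, 0.767, -0.0], [-0.001, 0.0, -1.0]]
contact_force: [1.0, -3.8, 4.6]
finger_gap: 0.2
finger_force: 29.9
```

```bash
python3 - <<'E'
from workcell import bot
from h import *
f=bot.grab_frame("side");pickle.dump(f,open("side4.pkl","wb"))
f0=pickle.load(open("side3.pkl","rb"))
cv2.imwrite("pics/t2.png",cv2.resize(f["color"][143:243,200:350],(750,500),interpolation=cv2.INTER_CUBIC)[:,:,::-1])
E
```

```text
(no output)
```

View pics/t2.png

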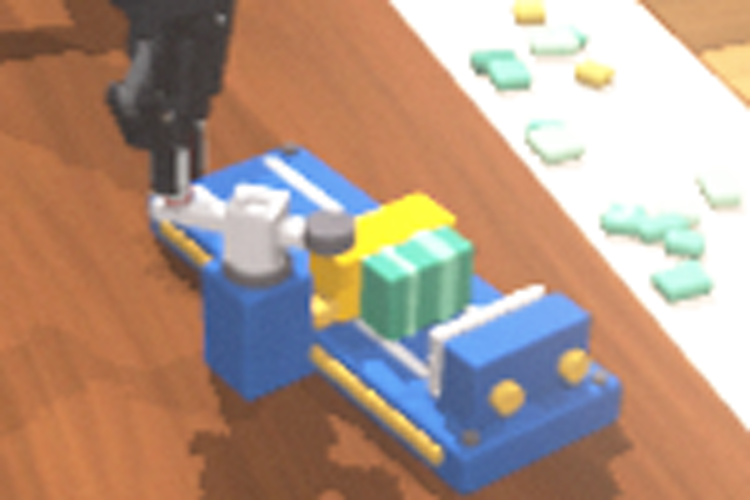

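The crank is still seated, and the jaw has reached the slab and is pushing it along. Three more quarter turns (to 2.75), then slowly.

>>> jog_arm --pt "0.01 -0.00096 0.00975 0 0" --pt "0.01 -0.00285 0.00938 0 0" --pt "0.01 -0.00462 0.00865 0 0" --pt "0.01 -0.00621 0.00758 0 0" --pt "0.01 -0.00758 0.00621 0 0" --pt "0.01 -0.00865 0.00462 0 0" --pt "0.01 -0.00938 0.00285 0 0" --pt "0.01 -0.00975 0.00096 0 0"

```text
time_s: 18.07
eef_pos: [0.5418, 0.138, 0.1392]
eef_rot: [[-0.767, 0.642, -0.0], [0.642, 0.767, 0.0], [0.0, 0.0, -1.0]]
contact_force: [-3.6, -0.8, 7.6]
finger_gap: 0.202
finger_force: 30.4
```

>>> jog_arm --pt "0.01 -0.00975 -0.00096 0 0" --pt "0.01 -0.00938 -0.00285 0 0" --pt "0.01 -0.00865 -0.00462 0 0" --pt "0.01 -0.00758 -0.00621 0 0" --pt "0.01 -0.00621 -0.00758 0 0" --pt "0.01 -0.00462 -0.00865 0 0" --pt "0.01 -0.00285 -0.00938 0 0" --pt "0.01 -0.00096 -0.00975 0 0"

```text
time_s: 18.73
eef_pos: [0.5482, 0.0671, 0.1393]
eef_rot: [[-0.766, 0.643, 0.002], [0.643, 0.766, 0.0], [-0.001, 0.002, -1.0]]
contact_force: [1.1, 2.6, 4.5]
finger_gap: 0.201
finger_force: 29.9
```

>>> jog_arm --pt "0.01 0.00096 -0.00975 0 0" --pt "0.01 0.00285 -0.00938 0 0" --pt "0.01 0.00462 -0.00865 0 0" --pt "0.01 0.00621 -0.00758 0 0" --pt "0.01 0.00758 -0.00621 0 0" --pt "0.01 0.00865 -0.00462 0 0" --pt "0.01 0.00938 -0.00285 0 0" --pt "0.01 0.00975 -0.00096 0 0"

```text
time_s: 19.4
eef_pos: [0.4774, 0.0608, 0.1394]
eef_rot: [[-0.766, 0.643, 0.002], [0.643, 0.766, -0.0], [-0.002, 0.001, -1.0]]
contact_force: [2.1, -1.4, 5.8]
finger_gap: 0.201
finger_force: 30.0
```

```bash
cat > gap.py <<'E'
from h import *
from workcell import bot
def hand(c=(.509,.0994)):
    s=bot.state();r=np.array(s["eef_pos"][:2])-c;n=r/np.hypot(*r);t=np.array([n[1],-n[0]]);F=np.array(s["contact_force"][:2])
    R=np.array(s["eef_rot"]);phi=np.degrees(np.arctan2(r@R[:2,1],r@R[:2,0]))%360
    L=.18;Mz=s["wrist_torque"][2]
    print("t",round(s["time_s"],2),"r",np.hypot(*r).round(4),"phi",phi.round(2),"Frad",(F@n).round(2),"Ftan",(F@t).round(2),"Fz",round(s["contact_force"][2],1),"Mz",round(Mz,3),"vel",np.abs(s["joint_vel"]).max().round(2))
E
python3 - <<'E'
from gap import *
hand()
f=bot.grab_frame("side");pickle.dump(f,open("side5.pkl","wb"))
cv2.imwrite("pics/t3.png",cv2.resize(f["color"][163:243,240:360],(750,500),interpolation=cv2.INTER_CUBIC)[:,:,::-1])
hand()
E
```

```text
t 19.4 r 0.0499 phi 269.34 Frad -0.23 Ftan -2.53 Fz 5.8 Mz -0.039 vel 11.53
t 19.45 r 0.0499 phi 271.14 Frad -0.16 Ftan 1.04 Fz 6.8 Mz -0.023 vel 2.0
```

View pics/t3.png

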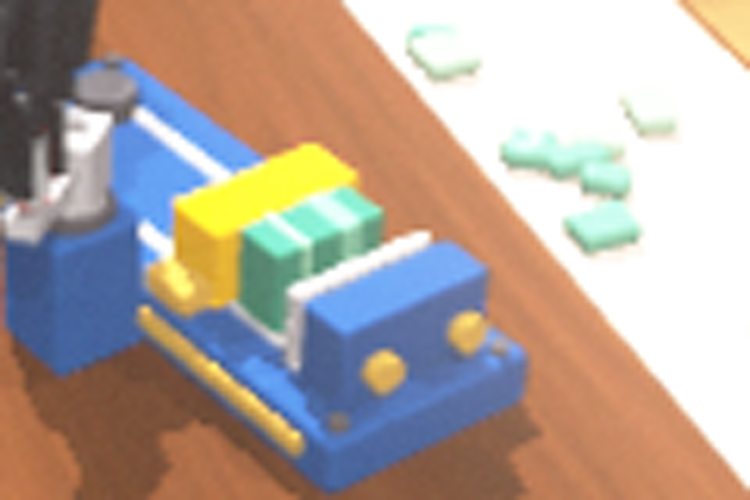

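The slab is flush on the jaw, with a gap of roughly 10 mm to the backplate at (290,320). Continuing 67° more.

>>> jog_arm --pt "0.01 0.00975 0.00096 0 0" --pt "0.01 0.00938 0.00285 0 0" --pt "0.01 0.00865 0.00462 0 0" --pt "0.01 0.00758 0.00621 0 0" --pt "0.01 0.00621 0.00758 0 0" --pt "0.01 0.00462 0.00865 0 0" --pt "0.01 0 0 0 0" --pt "0.01 0 0 0 0"

```text
time_s: 20.12
eef_pos: [0.4619, 0.1152, 0.1392]
eef_rot: [[-0.767, 0.642, 0.001], [0.642, 0.767, 0.0], [-0.001, 0.001, -1.0]]
contact_force: [-1.8, 2.2, 7.2]
finger_gap: 0.202
finger_force: 30.3
```

```bash
python3 -c "
from gap import *
hand()"
```

```text
t 20.12 r 0.0497 phi 338.54 Frad 2.46 Ftan 1.52 Fz 7.2 Mz 0.061 vel 0.32
```

```bash
cat > rect.py <<'E'
from gap import *
psi=np.radians(16.2);ex=np.array([np.cos(psi),np.sin(psi)]);ey=np.array([-ex[1],ex[0]]);C=np.array([.509,.0994])+.085*ex
def rect(f,z,x0=-50,x1=50,y0=-150,y1=80,s=4):
    xs,ys=np.meshgrid(np.arange(x0,x1,1/s*1.0),np.arange(y0,y1,1/s*1.0))
    m=np.zeros(xs.shape+(2,),np.float32)
    P=C+xs[...,None]/1e3*ex+ys[...,None]/1e3*ey
    P=np.dstack([P,np.full(xs.shape,z)]);c=(P-f["T"][:3,3])@f["T"][:3,:3]
    return cv2.remap(f["color"],(f["fx"]*c[...,0]/c[...,2]+f["cx"]).astype(np.float32),(f["fy"]*c[...,1]/c[...,2]+f["cy"]).astype(np.float32),cv2.INTER_LINEAR)
E
python3 - <<'E'
from rect import *
f0=pickle.load(open("top0.pkl","rb"));f1=bot.grab_frame("top");pickle.dump(f1,open("top6.pkl","wb"))
s1=bot.grab_frame("side");pickle.dump(s1,open("side6.pkl","wb"))
im=[cv2.rotate(rect(f,.076,s=2.5),cv2.ROTATE_90_CLOCKWISE) for f in(f0,f1)]
cv2.imwrite("pics/rect.png",np.vstack(im+[cv2.rotate(rect(s1,.076,s=2.5),cv2.ROTATE_90_CLOCKWISE)])[:590,:,::-1]);print(im[0].shape)
E
```

```text
(250, 575, 3)
```

View pics/rect.png

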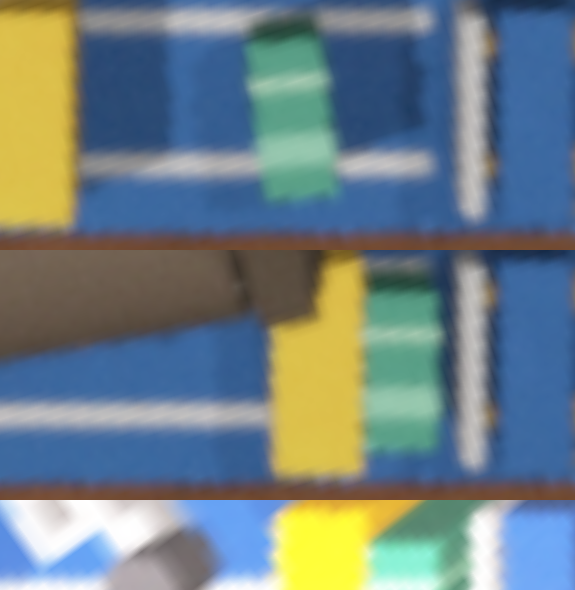

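The rectified top view works: the slab's front edge is at x≈441 and the backplate at about 458 (2.5 px/mm), so roughly 7 mm is left. Refining with a profile.

```bash
cat >> rect.py <<'E'
def gapmm(f):
    r=cv2.cvtColor(rect(f,.076,s=4),cv2.COLOR_RGB2HSV).astype(float)  # rows: y from -150, cols x
    S=r[:,40:340,1] # x -40..35
    y=np.arange(-150,80,.25)
    p=r[:,60:300];out=[]
    bgr=rect(f,.076,s=4).astype(float)[:,60:300]
    red=bgr[...,0];gm=bgr[...,1]-bgr[...,2] # plate: red high; slab: G-B high
    A=np.median(red,1);B=np.median(gm,1)
    def cross(v,lo,hi,up):
        i=np.where((y>=lo)&(y<=hi))[0];w=v[i];t=(np.percentile(w,5)+np.percentile(w,95))/2
        j=[k for k in range(len(w)-1) if (w[k]-t)*(w[k+1]-t)<=0];return [round(y[i[k]]+.25*(t-w[k])/(w[k+1]-w[k]+1e-9),2) for k in j]
    return "plate",cross(A,-116,-98,0),"slab",cross(B,-104,-82,1)
E
python3 - <<'E'
from rect import *
for n in("top0","top6"):print(gapmm(pickle.load(open(n+".pkl","rb"))))
hand()
E
```

```text
('plate', [np.float64(-114.47), np.float64(-103.39)], 'slab', [np.float64(-100.95)])
('plate', [np.float64(-114.62), np.float64(-103.76)], 'slab', [np.float64(-95.88)])
t 20.22 r 0.0497 phi 338.24 Frad 1.61 Ftan 1.24 Fz 7.3 Mz -0.004 vel 0.24
```

>>> jog_arm --pt "0.01 0.00285 0.00938 0 0" --pt "0.01 0.00096 0.00975 0 0" --pt "0.01 -0.00096 0.00975 0 0" --pt "0.01 -0.00285 0.00938 0 0" --pt "0.01 0 0 0 0" --pt "0.01 0 0 0 0"

```text
time_s: 20.72
eef_pos: [0.487, 0.1443, 0.1392]
eef_rot: [[-0.767, 0.642, 0.002], [0.642, 0.767, 0.0], [-0.001, 0.001, -1.0]]
contact_force: [0.8, 1.4, 6.0]
finger_gap: 0.203
finger_force: 30.2
```

```bash
python3 - <<'E'
from rect import *
f=bot.grab_frame("top");print(gapmm(f));hand()
E
```

```text
('plate', [np.float64(-114.01), np.float64(-104.54)], 'slab', [np.float64(-99.79)])
t 20.77 r 0.05 phi 23.72 Frad 1.35 Ftan 0.7 Fz 6.1 Mz -0.023 vel 0.24
```

>>> jog_arm --pt "0.01 -0.0013 0.003 0 0" --pt "0.01 -0.0015 0.0029 0 0" --pt "0.01 -0.0018 0.0028 0 0"

```text
time_s: 21.02
eef_pos: [0.4953, 0.1476, 0.1392]
eef_rot: [[-0.766, 0.642, 0.0], [0.642, 0.766, -0.0], [-0.0, -0.0, -1.0]]
contact_force: [-2.1, -0.9, 7.1]
finger_gap: 0.199
finger_force: 30.4
```

```bash
python3 - <<'E'
from rect import *
hand();f=bot.grab_frame("top");print(gapmm(f));hand()
E
```

```text
t 21.02 r 0.0501 phi 34.21 Frad -0.29 Ftan -2.3 Fz 7.1 Mz -0.023 vel 5.51
('plate', [np.float64(-113.83), np.float64(-104.74)], 'slab', [np.float64(-100.63)])
t 21.07 r 0.0501 phi 34.88 Frad 0.24 Ftan -0.85 Fz 5.9 Mz -0.001 vel 0.77
```

>>> jog_arm --pt "0.01 -0.0006 0.0008 0 0" --pt "0.01 -0.0006 0.0008 0 0" --pt "0.01 -0.0006 0.0008 0 0"

```text
time_s: 21.32
eef_pos: [0.4981, 0.1483, 0.1392]
eef_rot: [[-0.766, 0.642, -0.0], [0.642, 0.766, -0.0], [-0.0, -0.0, -1.0]]
contact_force: [-3.1, -0.5, 7.2]
finger_gap: 0.199
finger_force: 30.4
```

```bash
python3 -c "
from gap import *
hand()"
```

```text
t 21.32 r 0.0501 phi 37.51 Frad 0.14 Ftan -3.1 Fz 7.2 Mz -0.024 vel 1.68
```

>>> jog_arm --pt "0.01 -0.0004 0.0005 0 0" --pt "0.01 -0.0004 0.0005 0 0"

```text
time_s: 21.48
eef_pos: [0.4994, 0.1486, 0.1392]
eef_rot: [[-0.766, 0.642, -0.0], [0.642, 0.766, -0.0], [-0.0, -0.0, -1.0]]
contact_force: [-3.2, -0.1, 7.9]
finger_gap: 0.204
finger_force: 30.4
```

>>> jog_arm --pt "0.01 -0.0004 0.0005 0 0" --pt "0.01 -0.0004 0.0005 0 0"

```text
time_s: 21.65
eef_pos: [0.5007, 0.1488, 0.1392]
eef_rot: [[-0.766, 0.642, -0.0], [0.642, 0.766, -0.0], [0.0, -0.0, -1.0]]
contact_force: [-2.0, -0.4, 6.6]
finger_gap: 0.204
finger_force: 30.4
```

>>> jog_arm --pt "0.01 -0.0004 0.0005 0 0" --pt "0.01 -0.0005 0.0005 0 0" --pt "0.01 -0.0005 0.0005 0 0"

```text
time_s: 21.9
eef_pos: [0.5027, 0.1491, 0.1392]
eef_rot: [[-0.766, 0.642, 0.0], [0.642, 0.766, 0.0], [0.0, 0.0, -1.0]]
contact_force: [-3.3, 1.0, 7.7]
finger_gap: 0.199
finger_force: 30.4
```

>>> jog_arm --pt "0.01 -0.0005 0.0005 0 0" --pt "0.01 -0.0005 0.0005 0 0" --pt "0.01 -0.0005 0.0005 0 0"

```text
time_s: 22.15
eef_pos: [0.5048, 0.1493, 0.1392]
eef_rot: [[-0.766, 0.642, 0.0], [0.642, 0.766, 0.0], [0.0, 0.0, -1.0]]
contact_force: [-2.7, 0.3, 7.9]
finger_gap: 0.201
finger_force: 30.4
```

```bash
python3 - <<'E'
from rect import *
hand();f=bot.grab_frame("top");pickle.dump(f,open("top7.pkl","wb"));print(gapmm(f))
a=np.median(rect(f,.076,s=4)[:,60:300].astype(float),1)[160:290:4].astype(int);print(np.c_[np.arange(-110,-77.6,1),a].tolist())
E
```

```text
t 22.15 r 0.0501 phi 45.24 Frad 0.53 Ftan -2.7 Fz 7.9 Mz 0.002 vel 1.09
('plate', [np.float64(-113.74), np.float64(-104.71)], 'slab', [np.float64(-101.2)])
[[-110.0, 189.0, 186.0, 184.0], [-109.0, 191.0, 188.0, 185.0], [-108.0, 186.0, 183.0, 181.0], [-107.0, 178.0, 176.0, 173.0], [-106.0, 165.0, 166.0, 162.0], [-105.0, 148.0, 155.0, 149.0], [-104.0, 130.0, 146.0, 136.0], [-103.0, 116.0, 142.0, 129.0], [-102.0, 105.0, 143.0, 126.0], [-101.0, 99.0, 148.0, 128.0], [-100.0, 96.0, 154.0, 132.0], [-99.0, 97.0, 160.0, 136.0], [-98.0, 98.0, 163.0, 138.0], [-97.0, 98.0, 163.0, 138.0], [-96.0, 97.0, 163.0, 139.0], [-95.0, 97.0, 163.0, 139.0], [-94.0, 98.0, 164.0, 139.0], [-93.0, 98.0, 164.0, 139.0], [-92.0, 98.0, 164.0, 139.0], [-91.0, 99.0, 164.0, 139.0], [-90.0, 98.0, 164.0, 139.0], [-89.0, 98.0, 163.0, 138.0], [-88.0, 98.0, 164.0, 139.0], [-87.0, 98.0, 164.0, 139.0], [-86.0, 97.0, 163.0, 138.0], [-85.0, 98.0, 164.0, 138.0], [-84.0, 97.0, 164.0, 138.0], [-83.0, 96.0, 163.0, 138.0], [-82.0, 97.0, 163.0, 138.0], [-81.0, 97.0, 164.0, 139.0], [-80.0, 98.0, 164.0, 139.0], [-79.0, 99.0, 164.0, 140.0], [-78.0, 101.0, 164.0, 139.0]]
```

The dark gap is nearly gone. Small steps now, watching Fx (≈ the tangential force; baseline −3).

>>> jog_arm --pt "0.01 -0.0005 0.0005 0 0" --pt "0.01 -0.0005 0.0005 0 0" --pt "0.01 0 0 0 0"

```text
time_s: 22.45
eef_pos: [0.5063, 0.1494, 0.1392]
eef_rot: [[-0.766, 0.642, 0.0], [0.642, 0.766, 0.0], [-0.0, 0.0, -1.0]]
contact_force: [-1.9, 0.5, 7.3]
finger_gap: 0.2
finger_force: 30.4
```

>>> jog_arm --pt "0.01 -0.0005 0.0005 0 0" --pt "0.01 -0.0005 0.0004 0 0" --pt "0.01 0 0 0 0"

```text
time_s: 22.7
eef_pos: [0.5076, 0.1495, 0.1393]
eef_rot: [[-0.766, 0.642, 0.0], [0.642, 0.766, 0.0], [-0.0, 0.0, -1.0]]
contact_force: [-2.2, 0.3, 7.1]
finger_gap: 0.199
finger_force: 30.4
```

>>> jog_arm --pt "0.01 -0.0005 0.0005 0 0" --pt "0.01 -0.0006 0.0004 0 0" --pt "0.01 -0.0002 0.0002 0 0"

```text
time_s: 22.95
eef_pos: [0.5093, 0.1496, 0.1393]
eef_rot: [[-0.766, 0.642, 0.0], [0.642, 0.766, 0.0], [0.0, 0.0, -1.0]]
contact_force: [-0.7, 1.2, 8.2]
finger_gap: 0.202
finger_force: 30.4
```

>>> jog_arm --pt "0.01 -0.0006 0.0005 0 0" --pt "0.01 -0.0006 0.0005 0 0"

```text
time_s: 23.12
eef_pos: [0.5108, 0.1495, 0.1392]
eef_rot: [[-0.766, 0.642, 0.0], [0.642, 0.766, 0.0], [0.0, 0.0, -1.0]]
contact_force: [-2.0, 0.6, 8.5]
finger_gap: 0.2
finger_force: 30.4
```

>>> jog_arm --pt "0.01 -0.0006 0.0005 0 0" --pt "0.01 -0.0006 0.0005 0 0"

```text
time_s: 23.28
eef_pos: [0.5124, 0.1495, 0.1392]
eef_rot: [[-0.766, 0.642, 0.0], [0.642, 0.766, 0.0], [0.0, 0.0, -1.0]]
contact_force: [-2.5, -0.6, 7.6]
finger_gap: 0.201
finger_force: 30.4
```

>>> jog_arm --pt "0.01 -0.0006 0.0004 0 0" --pt "0.01 -0.0007 0.0004 0 0" --pt "0.01 0 0 0 0"

```text
time_s: 23.53
eef_pos: [0.514, 0.1493, 0.1393]
eef_rot: [[-0.766, 0.642, 0.0], [0.642, 0.766, 0.0], [-0.0, 0.0, -1.0]]
contact_force: [-1.3, 1.7, 6.5]
finger_gap: 0.2
finger_force: 30.4
```

```bash
python3 - <<'E'
from rect import *
hand();f=bot.grab_frame("top");pickle.dump(f,open("top8.pkl","wb"));print(gapmm(f));hand()
a=np.median(rect(f,.076,s=4)[:,60:300].astype(float),1)[160:210:4].astype(int);print(np.c_[np.arange(-110,-97.6,1),a].tolist())
E
```

```text
t 23.53 r 0.0502 phi 55.79 Frad 1.59 Ftan -1.5 Fz 6.5 Mz 0.068 vel 0.22
('plate', [np.float64(-113.7), np.float64(-104.62)], 'slab', [np.float64(-101.45)])
t 23.58 r 0.0502 phi 55.79 Frad 1.58 Ftan -1.51 Fz 6.8 Mz 0.046 vel 0.14
[[-110.0, 189.0, 187.0, 185.0], [-109.0, 190.0, 188.0, 186.0], [-108.0, 186.0, 184.0, 182.0], [-107.0, 178.0, 178.0, 174.0], [-106.0, 166.0, 170.0, 165.0], [-105.0, 150.0, 162.0, 154.0], [-104.0, 133.0, 155.0, 143.0], [-103.0, 117.0, 151.0, 135.0], [-102.0, 106.0, 152.0, 133.0], [-101.0, 100.0, 156.0, 134.0], [-100.0, 99.0, 160.0, 136.0], [-99.0, 98.0, 162.0, 137.0], [-98.0, 98.0, 163.0, 138.0]]
```

>>> jog_arm --pt "0.01 -0.0006 0.0004 0 0" --pt "0.01 -0.0006 0.0004 0 0" --pt "0.01 -0.0006 0.0004 0 0"

```text
time_s: 23.83
eef_pos: [0.5161, 0.1491, 0.1393]
eef_rot: [[-0.766, 0.642, 0.0], [0.642, 0.766, 0.0], [0.0, 0.0, -1.0]]
contact_force: [-1.9, 2.6, 8.3]
finger_gap: 0.202
finger_force: 30.4
```

>>> jog_arm --pt "0.01 -0.0006 0.0004 0 0" --pt "0.01 -0.0006 0.0003 0 0" --pt "0.01 -0.0006 0.0004 0 0"

```text
time_s: 24.08
eef_pos: [0.5182, 0.1488, 0.1393]
eef_rot: [[-0.766, 0.642, 0.0], [0.642, 0.766, 0.0], [0.0, 0.0, -1.0]]
contact_force: [-2.6, 0.9, 7.6]
finger_gap: 0.199
finger_force: 30.4
```

>>> jog_arm --pt "0.01 -0.0006 0.0003 0 0" --pt "0.01 -0.0006 0.0003 0 0" --pt "0.01 -0.0006 0.0003 0 0"

```text
time_s: 24.33
eef_pos: [0.5202, 0.1484, 0.1393]
eef_rot: [[-0.766, 0.642, 0.0], [0.642, 0.766, 0.0], [-0.0, 0.0, -1.0]]
contact_force: [-1.9, 2.6, 7.7]
finger_gap: 0.203
finger_force: 30.4
```

```bash
python3 - <<'E'
from rect import *
hand();f=bot.grab_frame("top");pickle.dump(f,open("top8.pkl","wb"));hand()
a=np.median(rect(f,.076,s=4)[:,60:300].astype(float),1)[160:210:4].astype(int);print(a[:,1].tolist())
E
```

```text
t 24.33 r 0.0502 phi 62.89 Frad 2.15 Ftan -2.41 Fz 7.7 Mz -0.011 vel 0.95
t 24.38 r 0.0502 phi 63.01 Frad 0.9 Ftan -1.87 Fz 6.4 Mz 0.008 vel 0.18
[187, 189, 185, 180, 174, 167, 163, 161, 160, 162, 162, 163, 164]
```

>>> jog_arm --pt "0.01 -0.0005 0.0002 0 0" --pt "0.01 -0.0004 0.0002 0 0" --pt "0.01 0 0 0 0"

```text
time_s: 24.63
eef_pos: [0.5212, 0.1481, 0.1393]
eef_rot: [[-0.766, 0.643, 0.0], [0.643, 0.766, 0.0], [-0.0, 0.001, -1.0]]
contact_force: [-1.6, 2.3, 7.5]
finger_gap: 0.202
finger_force: 30.4
```

>>> jog_arm --pt "0.01 -0.0005 0.0002 0 0" --pt "0.01 -0.0004 0.0002 0 0" --pt "0.01 0 0 0 0"

```text
time_s: 24.88
eef_pos: [0.5221, 0.1479, 0.1393]
eef_rot: [[-0.766, 0.642, 0.0], [0.642, 0.766, 0.0], [-0.0, 0.001, -1.0]]
contact_force: [-2.1, 2.2, 7.1]
finger_gap: 0.207
finger_force: 30.4
```

>>> jog_arm --pt "0.01 -0.0005 0.0002 0 0" --pt "0.01 -0.0005 0.0003 0 0" --pt "0.01 0 0 0 0"

```text
time_s: 25.13
eef_pos: [0.5232, 0.1476, 0.1393]
eef_rot: [[-0.766, 0.642, 0.0], [0.642, 0.766, 0.0], [-0.0, 0.0, -1.0]]
contact_force: [-1.6, 1.7, 7.2]
finger_gap: 0.203
finger_force: 30.4
```

>>> jog_arm --pt "0.01 -0.0005 0.0002 0 0" --pt "0.01 -0.0006 0.0003 0 0" --pt "0.01 0 0 0 0"

```text
time_s: 25.38
eef_pos: [0.5244, 0.1472, 0.1393]
eef_rot: [[-0.766, 0.642, 0.0], [0.642, 0.766, 0.0], [-0.0, 0.001, -1.0]]
contact_force: [-2.3, 1.7, 7.3]
finger_gap: 0.2
finger_force: 30.4
```

>>> jog_arm --pt "0.01 -0.0006 0.0002 0 0" --pt "0.01 -0.0006 0.0003 0 0" --pt "0.01 0 0 0 0"

```text
time_s: 25.63
eef_pos: [0.5256, 0.1468, 0.1393]
eef_rot: [[-0.766, 0.642, 0.0], [0.642, 0.766, 0.0], [-0.0, 0.0, -1.0]]
contact_force: [-1.5, 1.6, 6.9]
finger_gap: 0.201
finger_force: 30.4
```

```bash
python3 - <<'E'
from rect import *
hand();f=bot.grab_frame("top");pickle.dump(f,open("top9.pkl","wb"));hand()
a=np.median(rect(f,.076,s=4)[:,60:300].astype(float),1)[160:210:4].astype(int);print(a[:,1].tolist())
E
```

```text
t 25.63 r 0.0503 phi 69.36 Frad 1.01 Ftan -1.91 Fz 6.9 Mz -0.012 vel 0.1
t 25.68 r 0.0503 phi 69.34 Frad 0.22 Ftan -2.16 Fz 6.5 Mz -0.06 vel 0.1
[186, 187, 184, 180, 175, 170, 165, 163, 162, 163, 163, 163, 164]
```

>>> jog_arm --pt "0.01 -0.0007 0.0002 0 0" --pt "0.01 -0.0006 0.0003 0 0" --pt "0.01 0 0 0 0"

```text
time_s: 25.93
eef_pos: [0.527, 0.1464, 0.1393]
eef_rot: [[-0.766, 0.642, 0.0], [0.642, 0.766, 0.0], [-0.0, 0.0, -1.0]]
contact_force: [-1.4, 1.7, 6.5]
finger_gap: 0.199
finger_force: 30.4
```

>>> jog_arm --pt "0.01 -0.0007 0.0002 0 0" --pt "0.01 -0.0007 0.0002 0 0" --pt "0.01 0 0 0 0"

```text
time_s: 26.18
eef_pos: [0.5284, 0.1458, 0.1393]
eef_rot: [[-0.766, 0.643, 0.001], [0.643, 0.766, 0.0], [-0.0, 0.001, -1.0]]
contact_force: [-1.1, 2.5, 6.3]
finger_gap: 0.202
finger_force: 30.4
```

>>> jog_arm --pt "0.01 -0.0007 0.0002 0 0" --pt "0.01 -0.0007 0.0002 0 0" --pt "0.01 0 0 0 0"

```text
time_s: 26.43
eef_pos: [0.5294, 0.1454, 0.1393]
eef_rot: [[-0.766, 0.643, -0.0], [0.643, 0.766, 0.001], [0.0, 0.0, -1.0]]
contact_force: [-3.6, 4.6, 8.0]
finger_gap: 0.203
finger_force: 30.5
```

>>> jog_arm --pt "0.01 0 0 0 0" --pt "0.01 0 0 0 0"

```text
time_s: 26.6
eef_pos: [0.5294, 0.1454, 0.1393]
eef_rot: [[-0.766, 0.642, -0.0], [0.642, 0.766, 0.001], [0.0, 0.0, -1.0]]
contact_force: [-2.6, 3.6, 7.3]
finger_gap: 0.204
finger_force: 30.5
```

```bash
python3 -c "
from gap import *
for i in range(4):
    hand();bot.grab_frame('top')"
```

```text
t 26.6 r 0.0503 phi 73.9 Frad 2.29 Ftan -3.85 Fz 7.3 Mz 0.026 vel 0.09
t 26.65 r 0.0503 phi 73.93 Frad 2.42 Ftan -3.82 Fz 7.5 Mz -0.025 vel 0.13
t 26.7 r 0.0503 phi 73.93 Frad 1.98 Ftan -4.01 Fz 8.1 Mz -0.006 vel 0.1
t 26.75 r 0.0503 phi 73.91 Frad 1.1 Ftan -3.15 Fz 7.9 Mz -0.016 vel 0.07
```

>>> jog_arm --pt "0.01 -0.0004 0.0001 0 0" --pt "0.01 0 0 0 0" --pt "0.01 0 0 0 0"

```text
time_s: 27.05
eef_pos: [0.5296, 0.1453, 0.1393]
eef_rot: [[-0.766, 0.643, -0.0], [0.643, 0.766, 0.001], [0.001, 0.0, -1.0]]
contact_force: [-3.7, 4.0, 8.3]
finger_gap: 0.204
finger_force: 30.5
```

```bash
python3 -c "
from gap import *
for i in range(4):
    hand();bot.grab_frame('top')"
```

```text
t 27.05 r 0.0503 phi 74.22 Frad 2.16 Ftan -4.99 Fz 8.3 Mz -0.042 vel 0.05
t 27.1 r 0.0503 phi 74.2 Frad 2.34 Ftan -4.5 Fz 7.5 Mz 0.019 vel 0.07
t 27.15 r 0.0503 phi 74.19 Frad 1.73 Ftan -4.46 Fz 7.9 Mz 0.003 vel 0.14
t 27.2 r 0.0503 phi 74.24 Frad 1.93 Ftan -3.48 Fz 8.0 Mz 0.03 vel 0.11
```

Nipped: about 2.3 N above the running friction, so about 18 N on the slab. Opening just enough and lifting clear.

>>> jog_arm --pt "0.032 0 0 0 0" --pt "0.032 0 0 0 0" --pt "0.032 0 0 0 0" --pt "0.032 0 0 -0.01 0" --pt "0.032 0 0 -0.03 0" --pt "0.032 0 0 -0.035 0" --pt "0.032 0 0 -0.03 0" --pt "0.032 0 0 0 0"

```text
time_s: 27.92
eef_pos: [0.5316, 0.145, 0.2499]
eef_rot: [[-0.766, 0.643, 0.009], [0.643, 0.766, 0.001], [-0.006, 0.007, -1.0]]
contact_force: [0.3, 0.2, 0.4]
finger_gap: 0.378
finger_force: 0.0
```

```bash
python3 - <<'E'
from rect import *
s=bot.state();print(s["eef_pos"],s["contact_force"],s["finger_gap"])
f=bot.grab_frame("side");h=cv2.cvtColor(f["color"],cv2.COLOR_RGB2HSV).astype(int);H,S,V=h[...,0],h[...,1],h[...,2]
for b,a,l in blobs((((H<6)|(H>174))&(S>150)&(V>100)),30):
    if 200<b[0]<290 and b[1]<220:print("grip",b,a,ray(f,*b,.136))
cv2.imwrite("pics/end.png",cv2.resize(f["color"][143:243,200:350],(750,500),interpolation=cv2.INTER_CUBIC)[:,:,::-1])
E
```

```text
[0.53155986 0.14500275 0.24994419] [0.30519091 0.24303297 0.38205117] 0.37779931192697214
grip [251.51 169.57] 77 [0.52537516 0.14432335 0.136     ]
```

View pics/end.png

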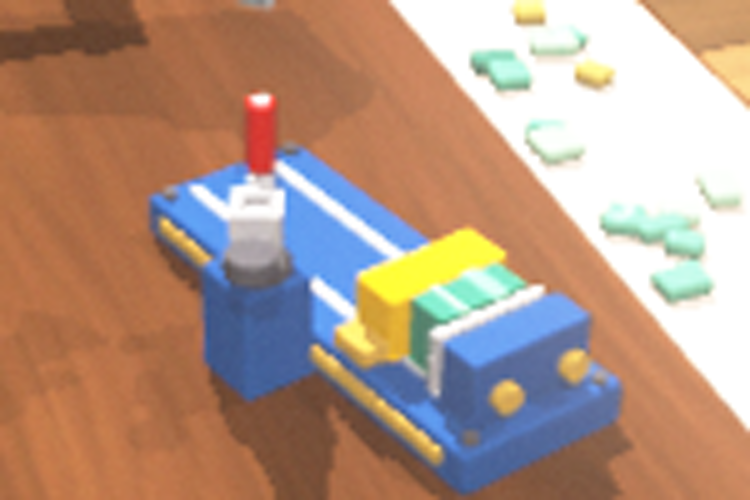

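The picture shows the crank seated at (258,255), and the slab square and flush between the yellow jaw and the backplate at (470,300). The arm is clear, so I'm handing in.

```bash
python3 -c "
from workcell import bot
print(bot.job_done())"
```

```text
the job is handed in; nothing more can be done
None
```

The crank is seated on the shaft, the slab is nipped against the backplate with roughly 15–18 N (estimated from the force felt at the grip), the arm is clear, and the job is handed in at about 28 s; the hand-in returned no verdict.

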